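# Clear the staple tin and open the canister of unknown thread

## Robot

A 6-joint arm with a two-finger parallel gripper is mounted at the origin on the work surface. World frame = base frame: x ahead of the robot, y to its left, z up, the work surface at z = 0. Lengths are in m, angles in degrees, forces in N, time in s.
With the tool pointing down it reaches from about 0.3 to 0.75 m from the base axis. Payload 8.5 kg.
Tool frame: the origin (TCP) lies on the centre line of the jaws, within the pads' length; the fingertips stand 11 mm ahead of it and the grasp point (between the pads) lies 8 mm behind it; z points along the fingers, y is the line along which they close (so a half turn about z gives the same grasp; the last joint's range is limited). The gripper opens to 85 mm and grips with 20 to 120 N. Pads are 22 mm wide; open, the fingers measure 114 mm over their backs; the gripper's body (76 mm by 85 mm) begins 54 mm behind the grasp point. The pads swing forward as they close: fully open they stand 13 mm farther back than shut.
Start: joints at [-79.888, 21.807, 74.336, -0, 83.858, -12.336], TCP at [0.21, -0.508, 0.242] pointing down, gripper open.
Joint ranges: [-178.18, 178.18], [-50.72, 133.34], [12.68, 142.11], [-81.47, 261.47], [9.98, 163.14], [-165.26, 165.26]. Speed limits (degrees/s): [136.94, 136.94, 180, 180, 180, 180].

## Interface

Orientations are given as a 3x3 rotation matrix whose columns are the frame's x, y, z axes.
In Python, from rig import env gives the robot as it stands.
- The arm moves only by the tool move_tool, called after ">>>" by a JSON object that holds its "method" and its "body", one argument or row to a line. Schema: {"type":"object","properties":{"steps":{"type":"array","items":{"type":"number"},"minItems":5,"maxItems":50},"force":{"type":"number"},"only":{"type":"string"},"quiet":{"type":"boolean"},"lines":{"type":"string"}},"required":["steps"],"additionalProperties":false}. steps is one flat list of numbers that holds 1 to 10 rows one after another, with no inner brackets; each row has 5 numbers: dx, dy, dz in m, then a turn about the tool's z in degrees, then the finger opening in m; each row shifts and turns the commanded pose from where the row before left it, along the tool's axes as they then stand; what a row does not reach is not made up. A row lasts 1/10 s, in which the tool goes at most 0.05 m and 8.59 degrees, less where a joint would pass 70% of its speed; a pose out of reach is approached as far as the arm can. The fingers move at their own pace and stop on an object; force is the grip in N (left out, the last holds). Time passes only in rows, so rows that do not move let the fingers close. The tool returns the time, the measured TCP pose, the force, the opening and the grip force at its end. only (a regular expression) keeps the lines of the reply that match it, lines (a string "A,B") keeps lines A to B, and quiet returns only ok. Input that does not fit is refused with a message, and nothing moves.
- env.observe(): the state, without advancing time (a new reading comes with each control period).
- env.get_image(name): name is "side" or "top"; returns a dict with "pixels" (384x512x3 uint8, red, green, blue), "K" (3x3 intrinsics, pixels), "extrinsics" (4x4, takes a point from world to camera coordinates). Camera axes: x right, y down, z forward; pixel columns grow to the right and rows downward; lengths in m; the calibration is good to about 2 mm. A picture is of the moment at which its call begins. There is no depth.
- env.close_job(): hands the job in; it is judged then, once.
The state is a dict: "time_s": time; "q": joint angles; "qvel": joint speeds; "joint_efforts": joint torques, N m; "position": TCP position; "tool_rot": TCP orientation; "ft_force": force on the tool from outside, world axes, zero at the start; "wrist_torque": the same for the moment, N m; "grip_width": finger opening in m; "gripper_force": force on a finger pad.
Only numpy, scipy, OpenCV 4.12 (cv2) and the standard library are available. Lean on these libraries where they do the work, as an engineer would, in place of code of your own. Each camera call takes 0.05 s, during which the arm holds its last target. There are 200 camera calls.

## Task

A staple tin was left on the lid of one of the two canisters: first set it down (do not drop it) squarely on top of the pile of two tins and let go of it. Then open that canister; its lid may have an ordinary or a reverse thread, so find out by trying which way it loosens, unscrew it and lift it off. Finish still holding the lid in the gripper, level and still, at least 6 cm above its seat and over the canister; leave everything else where it is.

Things in the scene. Friction and masses are not known exactly. Their poses are not given: they have to be found in the camera images.
- tin_top: flat staple tin left lying on the canister's lid, 90 x 56 x 22 mm (x, y, z), steel. Origin: centre of underside; z up. 0.11 to 0.22 kg
- tin_mid: upper one of the two staple tins already piled on the shelf, 90 x 56 x 22 mm (x, y, z), steel. Origin: centre of underside; z up; its top is 44 mm above the shelf
- tin_low: lower tin of the pile, on the shelf, 90 x 56 x 22 mm (x, y, z), steel. Origin: centre of underside; z up
- lid: round ribbed grey screw lid on the canister, 58 mm across, 36 mm high, about 60 g; grips alike at any yaw. Origin: centre of its rim (underside), z up. Starts nearly tight, rim on the canister's shoulder. Three-start thread of unknown hand, not visible, changing from run to run: ordinary (loosens anticlockwise from above) or reverse (loosens clockwise)
- lid_top (a point): centre of the lid's top face. Tightening meets a hard stop within 10 degrees (0.5 N m tells it). Loosening turns freely; 60 to 75 degrees from the start it lifts straight off with only its weight; a stop follows near 90. It need not be raised while turning; before it is free it lifts only 1 to 4 mm. The neck reaches 26 mm up inside
- canister: round aluminium canister with the tin on its lid, fixed to the shelf by a 100 mm square, 4 mm thick foot plate; 72 mm across, shoulder (where the lid's rim sits) at 75 mm, lid top at 111 mm, underside of tin at 111 mm. Origin: centre of its underside
- canister2: second canister, same look with its lid on but no tin on it: leave shut. Fixed. 111 mm high with lid, 72 mm across, on a 100 mm square foot plate 4 mm thick. Origin: centre of its underside
- stapler: blue stapler, 140 x 34 x 58 mm, lying along its x; bystander. Origin: centre of underside
- bowl: ceramic bowl of pushpins, 110 mm across, 42 mm high; bystander. Origin: centre of underside
- tape_roll: masking tape roll lying flat, 84 mm across, 24 mm high; bystander. Origin: centre of underside
- spring_clip: steel spring clip, 60 x 34 x 30 mm; bystander. Origin: centre of underside
- notepad: notepad, 105 x 75 x 12 mm; bystander. Origin: centre of underside

How it is judged:
By the outcome, as a careful person would: the job done as asked, in the order asked, and still so for the second after the job is handed in, while the arm keeps its last pose, push and grip.
It also fails if it takes over 54 s, if anything falls off the work surface, if the arm or the gripper's body presses on something with over 40 N, if the wrist force passes 120 N, or if a joint passes its speed limit or range.

## Working session

There is one attempt and no reset: what is moved stays moved. The work goes in short steps, Python scripts to look and compute and a tool call to move; the robot and the scene stay as the last step left them, time stands still between calls to the robot, and variables do not carry over. Pictures are saved under pics/ and viewed, at most 10 in all, crops included, and the job is handed in when it is done.

```bash
ls; mkdir -p pics
```

Run:
```python
from rig import env
import cv2,numpy as np
for n in("top","side"):
    d=env.get_image(n); cv2.imwrite(f"pics/{n}0.png",cv2.resize(d["pixels"][:,:,::-1],None,fx=1.5,fy=1.5,interpolation=cv2.INTER_CUBIC))
    print(n,d["K"].tolist(),np.round(d["extrinsics"],4).tolist())
s=env.observe();print(s)
```

```text
pics
rig.py
top [[396.0041709681571, 0.0, 257.06110211565766], [0.0, 396.0041709681571, 186.90187525763798], [0.0, 0.0, 1.0]] [[-0.0054, -1.0, 0.0038, 0.0038], [-0.984, 0.0046, -0.1783, 0.5703], [0.1783, -0.0047, -0.984, 1.1755], [0.0, 0.0, 0.0, 1.0]]
side [[359.6195749998917, 0.0, 250.31335420412765], [0.0, 359.6195749998917, 192.08960259296003], [0.0, 0.0, 1.0]] [[-0.9809, -0.1938, 0.0178, 0.5162], [-0.103, 0.4393, -0.8924, 0.1553], [0.1651, -0.8772, -0.4508, 0.9342], [0.0, 0.0, 0.0, 1.0]]
{'time_s': 0.1, 'q': array([-7.98894004e+01,  2.18376436e+01,  7.43809953e+01,  1.12616438e-03,
        8.38589287e+01, -1.23364357e+01]), 'qvel': array([-0.04948339, -0.17069633, -0.05396966, -0.00249917, -0.00320303,
       -0.00898336]), 'joint_efforts': array([ 3.53384377e-03, -4.49221516e+01, -2.31655812e+01, -2.07748894e-04,
        3.64749125e-03,  1.05597007e-05]), 'position': array([ 0.20995578, -0.50806653,  0.24176526]), 'tool_rot': array([[ 9.24233735e-01,  3.81827127e-01, -2.18420594e-04],
       [ 3.81827065e-01, -9.24232821e-01,  1.33621587e-03],
       [ 3.08331986e-04, -1.31837468e-03, -9.99999083e-01]]), 'ft_force': array([ 0.08523144, -0.47998969,  0.25164204]), 'wrist_torque': array([-0.00101882, -0.00754093, -0.01575988]), 'gripper_force': 0.0, 'grip_width': 0.08532424157016935}
```

View pics/top0.png

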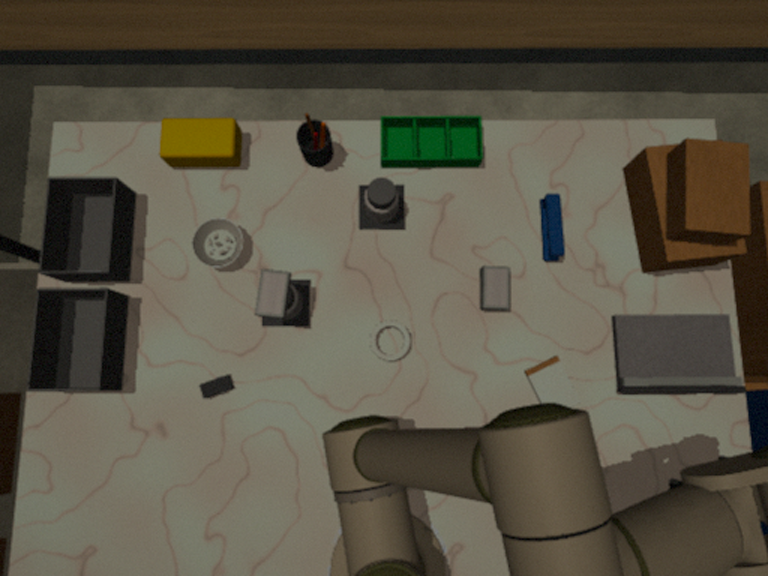

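View pics/side0.png

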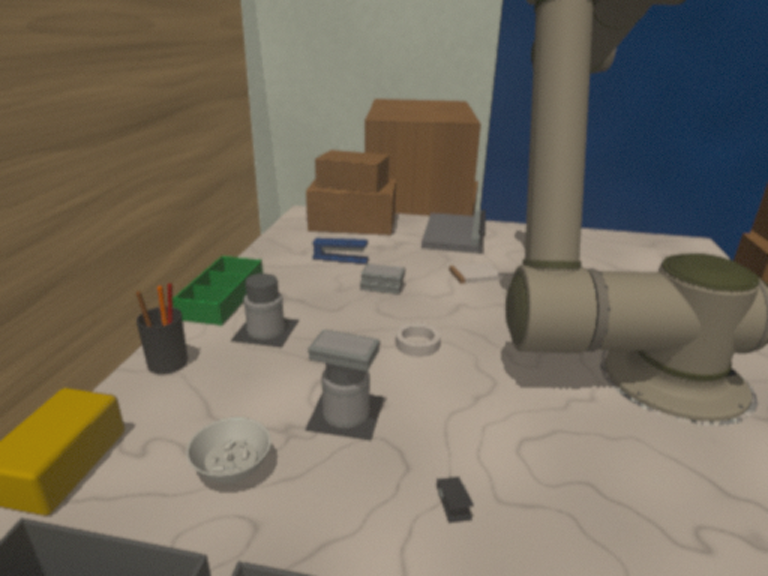

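Top view: the tin on its canister is at (274,294), the pile at (495,288) and canister2 at (381,200) in the 1.5x picture. I'll enlarge both targets.

Run:
```python
from rig import env
import cv2,numpy as np
p=env.get_image("top")["pixels"][:,:,::-1]
f=lambda a:cv2.resize(a,None,fx=8,fy=8,interpolation=cv2.INTER_CUBIC)
# tin crop x 163..213,y 173..223 ; pile x 310..350
a=f(p[173:223,163:213]); b=f(p[168:218,305:355])
cv2.imwrite("pics/c1.png",np.hstack([a,b]))
p=env.get_image("side")["pixels"][:,:,::-1]
a=f(p[215:295,200:260])[:, :]; a=cv2.resize(p[215:293,200:260],None,fx=7.5,fy=7.5,interpolation=cv2.INTER_CUBIC); b=cv2.resize(p[170:200,235:275],None,fx=7.5,fy=7.5,interpolation=cv2.INTER_CUBIC)
b=np.vstack([b,np.zeros((a.shape[0]-b.shape[0],b.shape[1],3),np.uint8)])
cv2.imwrite("pics/c2.png",np.hstack([a,b]))
```

```text
(no output)
```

View pics/c1.png

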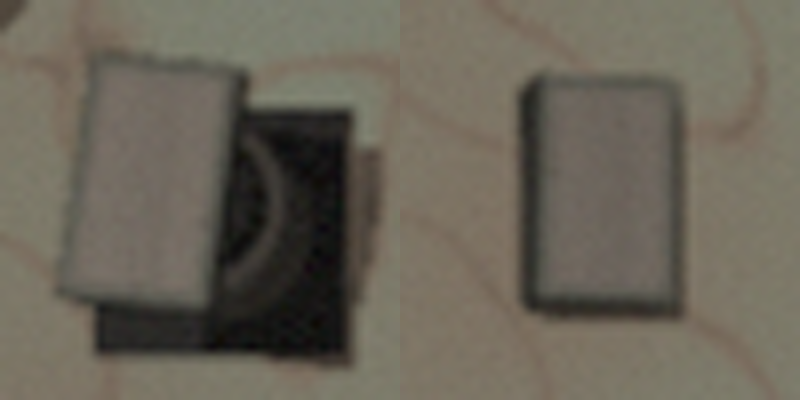

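View pics/c2.png

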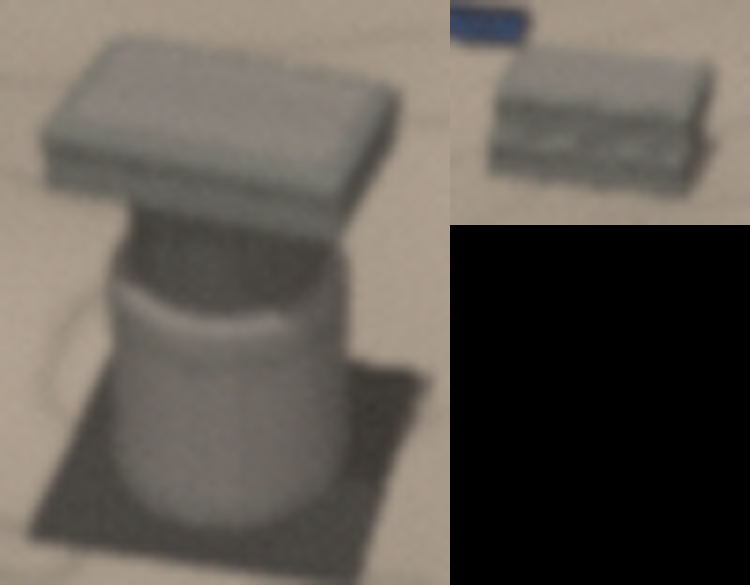

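Reading the corners from the enlarged crops: tin_top in the top crop is at about (92,55), (236,68), (207,300), (60,293). In the side crop it is at (118,38), (400,90), (340,195), (45,130). The tin overhangs the lid towards +y. The pile is at about (138..282, 78..300) in its half of the crop and looks straight.

Create geo.py:
```python
from rig import env
import numpy as np
from scipy.optimize import least_squares
cams={n:(lambda d:(d["K"],d["extrinsics"]))(env.get_image(n)) for n in("top","side")}
def proj(n,P):
    K,E=cams[n]; c=(E[:3,:3]@np.asarray(P).T).T+E[:3,3]; u=(K@c.T).T; return u[:,:2]/u[:,2:]
S={'pp':(1,1),'pm':(1,-1),'mm':(-1,-1),'mp':(-1,1)}
def fit(obs,z,lx,ly,free=True):
    # obs: list of (cam, cornerkey, u, v); returns x,y,yaw,scale
    def pts(v,k):
        c,s=np.cos(v[2]),np.sin(v[2]); a=S[k][0]*lx/2*v[3]; b=S[k][1]*ly/2*v[3]
        return [v[0]+c*a-s*b,v[1]+s*a+c*b,z]
    f=lambda v:np.concatenate([proj(n,[pts(v,k)])[0]-[u,w] for n,k,u,w in obs])
    r=least_squares(f,[.45,0,0,1]); return r.x,f(r.x).reshape(-1,2)
```

Run:
```python
from geo import *
np.set_printoptions(precision=4,suppress=True)
def mk(cam,off,s,d): return [(cam,k,off[0]+(u-.0)/s-.5+.5/s,off[1]+v/s-.5+.5/s) for k,(u,v) in d.items()]
def go(name,t,s,z,lx,ly):
    for o,l in((t+s,'both'),(t,'top'),(s,'side')):
        x,r=fit(o,z,lx,ly); print(name,l,x[:2],np.degrees(x[2]),x[3],abs(r).max())
t=mk('top',(163,173),8,dict(pp=(92,55),pm=(236,68),mm=(207,300),mp=(60,293)))
s=mk('side',(200,215),7.5,dict(pm=(118,38),mm=(400,90),mp=(340,195),pp=(45,130)))
go('tin',t,s,.133,.09,.056)
t=mk('top',(305,168),8,dict(pp=(138,78),pm=(282,78),mm=(282,303),mp=(138,300)))
s=mk('side',(235,170),7.5,dict(pm=(75,48),mm=(265,65),mp=(243,118),pp=(45,100)))
go('pile',t,s,.044,.09,.056)
t=mk('top',(163,173),8,dict(pm=(352,108),mm=(352,365),mp=(95,355)))
s=mk('side',(200,215),7.5,dict(mm=(428,378),mp=(358,585),pp=(28,540)))
go('can',t,s,.004,.1,.1)
```

```text
tin both [0.5314 0.2203] -6.009919209920974 0.9642449911978245 1.3109864764615509
tin top [0.5333 0.2197] -5.2951314539881515 0.9500798409676648 0.43162333598939995
tin side [0.53   0.2221] -6.847630394433705 0.9736199388448368 0.3652602927763269
pile both [ 0.5557 -0.2279] -1.5788880732317498 0.986036752052124 1.1819892511961143
pile top [ 0.557  -0.2286] -1.860054793097706 0.9859681635517222 0.32062437991635306
pile side [ 0.5535 -0.2223] -0.7668979338141184 0.9804279275940344 0.3421699244364902
can both [0.5305 0.2136] -0.3065644265851272 1.0081683468342062 0.9107591744970591
can top [0.5318 0.2127] -0.5451077921554298 1.0115105456715465 0.624419059705815
can side [0.5295 0.215 ] -0.6202612732114207 0.999160212370959 0.6091210785812677
```

Create to.py:
```python
# remaining move to a goal: python3 to.py x y z yaw  -> tool-axis shift after the turn
import sys,numpy as np
from rig import env
x,y,z,yaw=map(float,sys.argv[1:5]); s=env.observe(); R=s["tool_rot"]; d=np.array([x,y,z])-s["position"]
cur=np.degrees(np.arctan2(R[1,0],R[0,0])); t=-((yaw-cur+180)%360-180); a=np.radians(yaw)
Rg=np.array([[np.cos(a),np.sin(a),0],[np.sin(a),-np.cos(a),0],[0,0,-1]])
print("turn %.2f"%t,"then",np.round(Rg.T@d,4),"now",np.round(s["position"],4),"yaw %.2f"%cur,"q",np.round(s["q"],1),
 "F",np.round(s["ft_force"],1),"T",np.round(s["wrist_torque"],2),"w %.4f g %.1f t %.2f"%(s["grip_width"],s["gripper_force"],s["time_s"]),"tilt",np.round(R[:2,2],4))
```

```text
(no output)
```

>>> {"method": "move_tool", "body": {
  "steps": [0, 0, 0, 7.1, 0.085, 0, 0, 0, 7.1, 0.085, 0, 0, 0, 7.1, 0.085, 0, 0, 0, 7.1, 0.085, 0.0122, -0.0379, 0, 0, 0.085, 0.0122, -0.0379, 0, 0, 0.085, 0.0122, -0.0379, 0, 0, 0.085, 0.0122, -0.0379, 0, 0, 0.085, 0.0122, -0.0379, 0, 0, 0.085, 0.0122, -0.0379, 0, 0, 0.085],
  "force": 40
}}

```text
time_s: 1.3
position: [0.3067, -0.2882, 0.2424]
tool_rot: [[0.995, -0.104, 0.0], [-0.104, -0.995, -0.0], [0.0, 0.0, -1.0]]
ft_force: [1.5, 0.0, -0.1]
grip_width: 0.0851
gripper_force: 0.0
```

>>> {"method": "move_tool", "body": {
  "steps": [0.0122, -0.0379, 0, 0, 0.085, 0.0122, -0.0379, 0, 0, 0.085, 0.0122, -0.0379, 0, 0, 0.085, 0.0122, -0.0379, 0, 0, 0.085, 0.0122, -0.0379, 0, 0, 0.085, 0.0122, -0.0379, 0, 0, 0.085, 0.0122, -0.0379, 0, 0, 0.085, 0.0122, -0.0379, 0, 0, 0.085, 0.0122, -0.0379, 0, 0, 0.085, 0.0122, -0.0379, 0, 0, 0.085]
}}

```text
time_s: 2.3
position: [0.4674, 0.0763, 0.2424]
tool_rot: [[0.995, -0.104, 0.0], [-0.104, -0.995, -0.0], [0.0, 0.0, -1.0]]
ft_force: [0.8, -0.6, 0.1]
grip_width: 0.0849
gripper_force: 0.0
```

>>> {"method": "move_tool", "body": {
  "steps": [0.0122, -0.0379, 0, 0, 0.085, 0.0122, -0.0379, 0, 0, 0.085, 0.0122, -0.0379, 0, 0, 0.085, 0.0122, -0.0379, 0, 0, 0.085, 0, 0, 0, 0, 0.085, 0, 0, 0, 0, 0.085]
}}

```text
time_s: 2.9
position: [0.5311, 0.2207, 0.2418]
tool_rot: [[0.995, -0.102, -0.001], [-0.102, -0.995, -0.0], [-0.001, 0.0, -1.0]]
ft_force: [-0.3, 0.0, -0.1]
grip_width: 0.085
gripper_force: 0.0
```

```bash
python3 to.py 0.5315 0.220 0.17 -6
```

```text
turn 0.13 then [0.0005 0.0007 0.0718] now [0.5311 0.2207 0.2418] yaw -5.87 q [ 10.8  24.4  70.2  -0.   85.4 106.7] F [-0.3  0.  -0.1] T [-0.   -0.01 -0.03] w 0.0850 g 0.0 t 2.90 tilt [-0.0009 -0.0004]
```

>>> {"method": "move_tool", "body": {
  "steps": [0, 0, 0.03, 0, 0.085, 0, 0, 0.03, 0, 0.085, 0, 0, 0.03, 0, 0.085, 0, 0, 0.015, 0, 0.085, 0, 0, 0.01, 0, 0.085, 0, 0, 0.005, 0, 0.085, 0, 0, 0.002, 0, 0.085, 0, 0, 0, 0, 0.085, 0, 0, 0, 0, 0.085]
}}

```text
time_s: 3.8
position: [0.5316, 0.2203, 0.1211]
tool_rot: [[0.995, -0.104, 0.001], [-0.104, -0.995, 0.0], [0.001, -0.0, -1.0]]
ft_force: [-0.0, 0.3, 0.2]
grip_width: 0.0849
gripper_force: 0.0
```

Run:
```python
from rig import env
import cv2,numpy as np
a=env.get_image("side")["pixels"][180:300,180:300,::-1]; b=env.get_image("top")["pixels"][140:260,130:250,::-1]
cv2.imwrite("pics/g1.png",cv2.resize(np.hstack([a,b]),(800,400),interpolation=cv2.INTER_CUBIC))
```

```bash
python3 to.py 0.5315 0.220 0.12 -6
```

```text
turn 0.05 then [0.     0.0004 0.0009] now [0.5315 0.2204 0.1209] yaw -5.95 q [ 10.7  30.7  80.8   0.   68.4 106.7] F [0.3 0.1 0.3] T [ 0.    0.02 -0.02] w 0.0852 g 0.0 t 3.90 tilt [0.0011 0.0002]
```

View pics/g1.png

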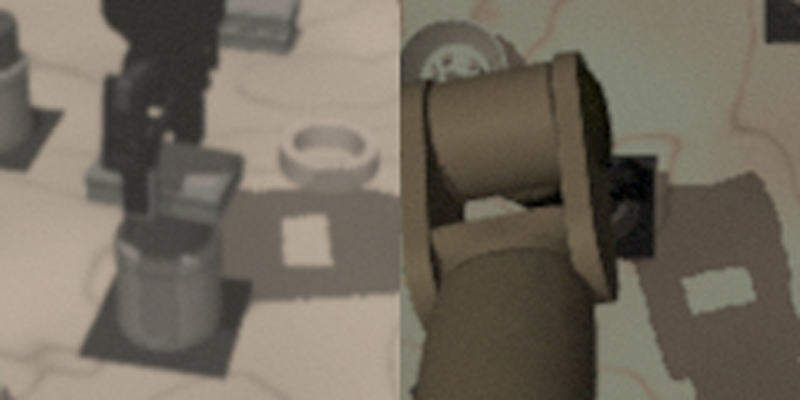

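Run:
```python
from geo import *
for y in(.263,.277):
  for z in(.109,.115,.121): print(y,z,(proj('side',[[.5315+(y-.22)*.1,y,z]])-180)*3.333)
```

```text
0.263 0.109 [[140.17349924 231.32490732]]
0.263 0.115 [[140.0023895  223.35139418]]
0.263 0.121 [[139.83002448 215.31938603]]
0.277 0.109 [[131.91904014 244.32495468]]
0.277 0.115 [[131.71443181 236.26777449]]
0.277 0.121 [[131.5082975  228.15050357]]
```

The tip is seen at about z = 0.121 while open, so it stays above the lid top when closed on 56 mm. Closing now.

>>> {"method": "move_tool", "body": {
  "steps": [0, 0, 0, 0, 0.05, 0, 0, 0, 0, 0.05, 0, 0, 0, 0, 0.05, 0, 0, 0, 0, 0.05, 0, 0, 0, 0, 0.05, 0, 0, 0, 0, 0.05, 0, 0, 0, 0, 0.05, 0, 0, 0, 0, 0.05],
  "force": 45
}}

```text
time_s: 4.8
position: [0.5315, 0.2203, 0.1206]
tool_rot: [[0.995, -0.104, 0.001], [-0.104, -0.995, 0.0], [0.001, -0.0, -1.0]]
ft_force: [-0.6, -0.5, 4.5]
grip_width: 0.0551
gripper_force: 48.9
```

```bash
python3 to.py 0.5315 0.22 0.12 -6
```

```text
turn 0.05 then [0.0001 0.0003 0.0006] now [0.5315 0.2203 0.1206] yaw -5.95 q [ 10.7  30.7  80.8  -0.   68.4 106.7] F [-0.6 -0.5  4.5] T [-0.08  0.13  0.03] w 0.0551 g 48.9 t 4.80 tilt [0.0007 0.0001]
```

>>> {"method": "move_tool", "body": {
  "steps": [0, 0, -0.005, 0, 0.05, 0, 0, -0.015, 0, 0.05, 0, 0, -0.02, 0, 0.05, 0, 0, -0.02, 0, 0.05, 0, 0, 0, -2.25, 0.05, 0, 0, 0, -2.25, 0.05, 0.0009, 0.0112, 0, 0, 0.05, 0.0018, 0.0224, 0, 0, 0.05, 0.0024, 0.0298, 0, 0, 0.05, 0.0024, 0.0298, 0, 0, 0.05]
}}

```text
time_s: 5.8
position: [0.5361, 0.1254, 0.18]
tool_rot: [[1.0, -0.026, -0.001], [-0.026, -1.0, -0.0], [-0.001, 0.0, -1.0]]
ft_force: [0.9, 0.5, -1.4]
grip_width: 0.0553
gripper_force: 48.2
```

>>> {"method": "move_tool", "body": {
  "steps": [0.0024, 0.0298, 0, 0, 0.05, 0.0024, 0.0298, 0, 0, 0.05, 0.0024, 0.0298, 0, 0, 0.05, 0.0024, 0.0298, 0, 0, 0.05, 0.0024, 0.0298, 0, 0, 0.05, 0.0024, 0.0298, 0, 0, 0.05, 0.0024, 0.0298, 0, 0, 0.05, 0.0024, 0.0298, 0, 0, 0.05, 0.0024, 0.0298, 0, 0, 0.05, 0.0024, 0.0298, 0, 0, 0.05]
}}

```text
time_s: 6.8
position: [0.5522, -0.1734, 0.1799]
tool_rot: [[1.0, -0.027, -0.001], [-0.027, -1.0, 0.0], [-0.001, -0.0, -1.0]]
ft_force: [0.6, 0.7, -1.8]
grip_width: 0.0553
gripper_force: 48.2
```

>>> {"method": "move_tool", "body": {
  "steps": [0.0018, 0.024, 0.02, 0, 0.05, 0.0018, 0.024, 0.02, 0, 0.05, 0.0009, 0.012, 0.02, 0, 0.05, 0, 0, 0.01, 0, 0.05, 0, 0, 0.01, 0, 0.05, 0, 0, 0, 0, 0.05, 0, 0, 0, 0, 0.05]
}}

```text
time_s: 7.5
position: [0.5561, -0.2311, 0.101]
tool_rot: [[1.0, -0.025, 0.001], [-0.025, -1.0, -0.0], [0.001, 0.0, -1.0]]
ft_force: [-0.0, -0.4, -1.4]
grip_width: 0.0547
gripper_force: 48.2
```

```bash
python3 to.py 0.556 -0.228 0.0536 -1.5
```

Run:
```python
from rig import env
import cv2,numpy as np
a=env.get_image("side")["pixels"][150:210,220:290,::-1]; b=env.get_image("top")["pixels"][160:220,300:370,::-1]
f=lambda a:cv2.resize(a,None,fx=8,fy=8,interpolation=cv2.INTER_CUBIC)
cv2.imwrite("pics/s2.png",f(a)); cv2.imwrite("pics/t2.png",f(b))
```

```text
turn 0.09 then [-0.0002 -0.0031  0.0474] now [ 0.5561 -0.2311  0.101 ] yaw -1.41 q [-33.8  34.4  77.5   0.   68.1  57.6] F [-0.  -0.4 -1.4] T [-0.02  0.03 -0.  ] w 0.0547 g 48.2 t 7.50 tilt [ 0.0007 -0.0004]
```

View pics/s2.png

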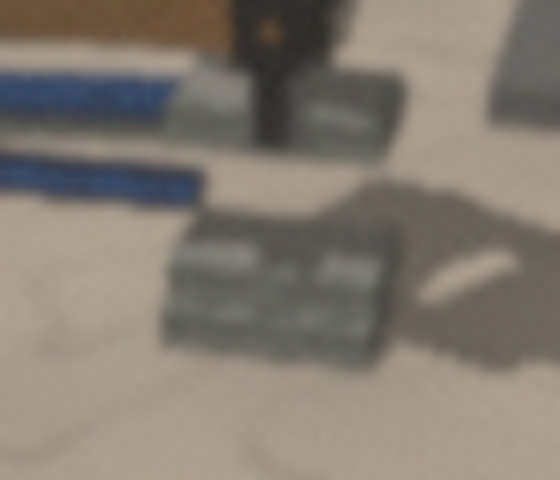

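Side crop: the held tin's lower front edge runs from (168,137) to (383,160). The pile's lower front edge runs from (165,345) to (380,368), with the seam of tin_mid about 40 px higher. I'll back-project these edges.

Run:
```python
from geo import *
def bp(n,u,v,z):
    K,E=cams[n]; R=E[:3,:3]; c=-R.T@E[:3,3]; d=R.T@np.linalg.solve(K,[u,v,1]); return np.round((c+d*(z-c[2])/d[2])[:2],4)
px=lambda u,v:(220+u/8-.44,150+v/8-.44)
for n,u,v,z in[('heldL',168,137,.0914),('heldR',383,160,.0914),('heldTL',168,105,.1134),('heldTR',388,127,.1134),('pileL',165,345,0),('pileR',380,368,0),('pileTL',172,262,.044),('pileTR',390,285,.044)]:
    print(n,bp('side',*px(u,v),z))
pt=lambda u,v:(305+u/8-.44,168+v/8-.44)
for n,u,v,z in [('midTL',138,78,.044),('midTR',282,78,.044),('midBR',282,303,.044),('midBL',138,300,.044),('lowL-bot',120,300,0),('lowB',210,318,0)]: print(n,bp('top',*pt(u,v),z))
```

```text
heldL [ 0.6034 -0.2166]
heldR [ 0.5136 -0.2137]
heldTL [ 0.5993 -0.1978]
heldTR [ 0.5097 -0.1959]
pileL [ 0.6022 -0.2078]
pileR [ 0.5103 -0.2076]
pileTL [ 0.5972 -0.1976]
pileTR [ 0.5062 -0.1967]
midTL [ 0.6012 -0.2021]
midTR [ 0.601  -0.2585]
midBR [ 0.5122 -0.2547]
midBL [ 0.5136 -0.1991]
lowL-bot [ 0.5195 -0.1993]
lowB [ 0.5121 -0.2351]
```

View pics/t2.png

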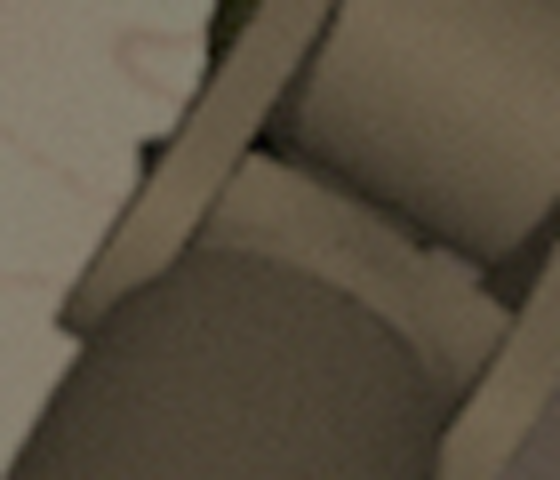

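The held tin is centred on the finger, about 1.5 mm too far in +x and 3 mm short in y. I'll correct that and lower.

>>> {"method": "move_tool", "body": {
  "steps": [-0.0013, -0.0031, 0, 0, 0.05, 0, 0, 0.015, 0, 0.05, 0, 0, 0.015, 0, 0.05, 0, 0, 0.008, 0, 0.05, 0, 0, 0.004, 0, 0.05, 0, 0, 0.002, 0, 0.05, 0, 0, 0, 0, 0.05, 0, 0, 0, 0, 0.05]
}}

```text
time_s: 8.5
position: [0.5548, -0.2287, 0.0568]
tool_rot: [[1.0, -0.025, 0.001], [-0.025, -1.0, -0.0], [0.001, 0.0, -1.0]]
ft_force: [1.0, -0.2, -1.6]
grip_width: 0.0551
gripper_force: 48.3
```

```bash
python3 to.py 0.5548 -0.228 0.0536 -1.5
```

```text
turn 0.05 then [-0.0001 -0.0007  0.0032] now [ 0.5548 -0.2287  0.0568] yaw -1.45 q [-33.7  37.3  80.4  -0.   62.3  57.8] F [ 1.  -0.2 -1.6] T [-0.   -0.05  0.02] w 0.0551 g 48.3 t 8.50 tilt [ 0.0007 -0.0005]
```

>>> {"method": "move_tool", "body": {
  "steps": [0, -0.0006, 0.001, 0, 0.05, 0, 0, 0.001, 0, 0.05, 0, 0, 0.0005, 0, 0.05, 0, 0, 0, 0, 0.05]
}}

```text
time_s: 8.9
position: [0.5546, -0.2279, 0.0538]
tool_rot: [[1.0, -0.025, -0.0], [-0.025, -1.0, 0.0], [-0.0, -0.0, -1.0]]
ft_force: [-0.2, 0.2, -0.9]
grip_width: 0.0551
gripper_force: 48.3
```

>>> {"method": "move_tool", "body": {
  "steps": [0, 0, 0.0005, 0, 0.05, 0, 0, 0, 0, 0.05]
}}

```text
time_s: 9.1
position: [0.5547, -0.2279, 0.0537]
tool_rot: [[1.0, -0.025, 0.0], [-0.025, -1.0, -0.0], [0.0, 0.0, -1.0]]
ft_force: [-1.3, 0.5, 1.8]
grip_width: 0.0549
gripper_force: 48.7
```

```bash
python3 to.py 0.5548 -0.228 0.0536 -1.5
```

```text
turn 0.05 then [0.0001 0.0001 0.0001] now [ 0.5547 -0.2279  0.0537] yaw -1.45 q [-33.6  37.5  80.6   0.   61.9  57.8] F [-1.3  0.5  1.8] T [0.15 0.18 0.02] w 0.0549 g 48.7 t 9.10 tilt [ 0.0002 -0.0001]
```

Contact: the force has swung from -1.5 to +1.8 N. Releasing and raising.

>>> {"method": "move_tool", "body": {
  "steps": [0, 0, 0.0003, 0, 0.05, 0, 0, 0, 0, 0.058, 0, 0, 0, 0, 0.062, 0, 0, 0, 0, 0.07, 0, 0, 0, 0, 0.08, 0, 0, 0, 0, 0.08, 0, 0, -0.005, 0, 0.08, 0, 0, -0.02, 0, 0.08, 0, 0, -0.04, 0, 0.08, 0, 0, -0.04, 0, 0.08]
}}

```text
time_s: 10.1
position: [0.5543, -0.2278, 0.1593]
tool_rot: [[1.0, -0.025, -0.001], [-0.025, -1.0, 0.001], [-0.001, -0.001, -1.0]]
ft_force: [0.7, -0.4, 0.4]
grip_width: 0.0796
gripper_force: 0.0
```

```bash
python3 to.py 0.5310 0.2140 0.16 60
```

```text
turn -61.46 then [ 0.3709 -0.2411 -0.0007] now [ 0.5543 -0.2278  0.1593] yaw -1.46 q [-33.6  30.6  73.7  -0.   75.7  57.8] F [ 0.7 -0.4  0.4] T [ 0.02  0.02 -0.02] w 0.0796 g 0.0 t 10.10 tilt [-0.0009  0.0006]
```

>>> {"method": "move_tool", "body": {
  "steps": [0, 0, 0, -7.7, 0.085, 0, 0, 0, -7.7, 0.085, 0, 0, 0, -7.7, 0.085, 0, 0, 0, -7.7, 0.085, 0, 0, 0, -7.7, 0.085, 0, 0, 0, -7.7, 0.085, 0, 0, 0, -7.7, 0.085, 0, 0, 0, -7.6, 0.085, 0.0165, -0.0105, 0, 0, 0.085, 0.0265, -0.0172, 0, 0, 0.085]
}}

```text
time_s: 11.1
position: [0.552, -0.1766, 0.1581]
tool_rot: [[0.504, 0.864, 0.0], [0.864, -0.504, -0.0], [0.0, 0.0, -1.0]]
ft_force: [0.1, -0.5, 0.4]
grip_width: 0.0848
gripper_force: 0.0
```

>>> {"method": "move_tool", "body": {
  "steps": [0.0265, -0.0172, 0, 0, 0.085, 0.0265, -0.0172, 0, 0, 0.085, 0.0265, -0.0172, 0, 0, 0.085, 0.0265, -0.0172, 0, 0, 0.085, 0.0265, -0.0172, 0, 0, 0.085, 0.0265, -0.0172, 0, 0, 0.085, 0.0265, -0.0172, 0, 0, 0.085, 0.0265, -0.0172, 0, 0, 0.085, 0.0265, -0.0172, 0, 0, 0.085, 0.0265, -0.0172, 0, 0, 0.085]
}}

```text
time_s: 12.1
position: [0.5344, 0.1408, 0.1584]
tool_rot: [[0.502, 0.865, 0.0], [0.865, -0.502, 0.0], [0.0, 0.0, -1.0]]
ft_force: [-0.2, -0.4, -0.5]
grip_width: 0.0852
gripper_force: 0.0
```

>>> {"method": "move_tool", "body": {
  "steps": [0.0265, -0.0172, 0, 0, 0.085, 0.0265, -0.0172, 0, 0, 0.085, 0.01, -0.007, 0, 0, 0.085, 0, 0, 0, 0, 0.085, 0, 0, 0, 0, 0.085]
}}

```text
time_s: 12.6
position: [0.5308, 0.2134, 0.1581]
tool_rot: [[0.5, 0.866, -0.0], [0.866, -0.5, -0.0], [-0.0, 0.0, -1.0]]
ft_force: [0.2, 0.1, -0.3]
grip_width: 0.0854
gripper_force: 0.0
```

```bash
python3 to.py 0.5310 0.2140 0.092 60
```

Run:
```python
from rig import env
import cv2,numpy as np
a=env.get_image("side")["pixels"][165:205,225:285,::-1]; b=env.get_image("top")["pixels"][168:218,305:355,::-1]
c=env.get_image("side")["pixels"][195:295,180:280,::-1]
z=np.zeros((600,800,3),np.uint8); 
z[:240,:360]=cv2.resize(a,(360,240),interpolation=cv2.INTER_CUBIC); z[:400,400:]=cv2.resize(b,(400,400),interpolation=cv2.INTER_CUBIC); z[240:590,20:370]=cv2.resize(c,(350,350),interpolation=cv2.INTER_CUBIC)
cv2.imwrite("pics/p3.png",z)
```

```text
turn -0.00 then [ 0.0006 -0.0001  0.0661] now [0.5308 0.2134 0.1581] yaw 60.00 q [10.1 28.1 78.5 -0.  73.4 40.1] F [ 0.2  0.1 -0.3] T [ 0.03  0.03 -0.02] w 0.0854 g 0.0 t 12.60 tilt [-0.0001 -0.0004]
```

View pics/p3.png

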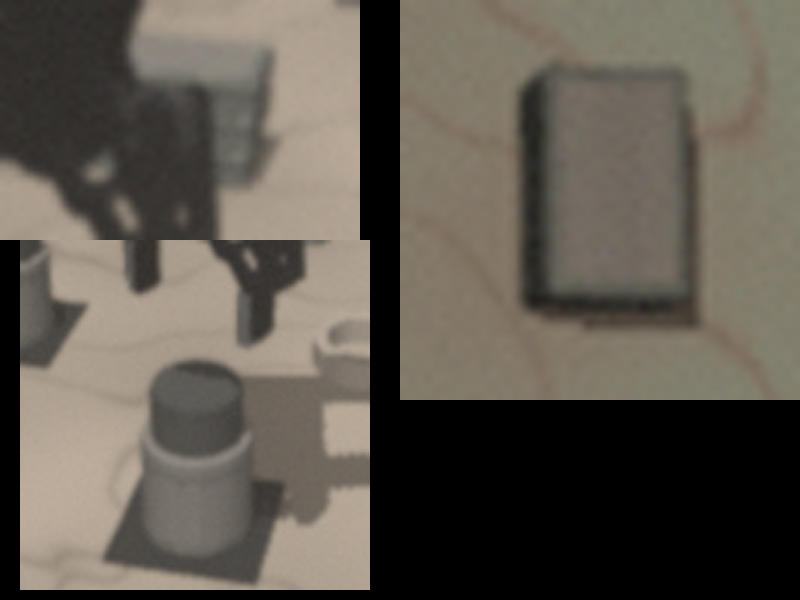

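Pile: the third tin sits square on the other two, with its top face at (548..688, 70..295) in the right panel. The lid is bare, with its top centre at about (197,388) in the lower left panel.

Run:
```python
from geo import *
K,E=cams['side'];R=E[:3,:3];c=-R.T@E[:3,3]
d=R.T@np.linalg.solve(K,[180+177.5/3.5-.36,195+148/3.5-.36,1]);print(c+d*(.111-c[2])/d[2])
```

```text
[0.52946344 0.21763898 0.111     ]
```

>>> {"method": "move_tool", "body": {
  "steps": [0.0003, 0, 0.02, 0, 0.085, 0, 0, 0.02, 0, 0.085, 0, 0, 0.015, 0, 0.085, 0, 0, 0.006, 0, 0.085, 0, 0, 0.003, 0, 0.085, 0, 0, 0, 0, 0.085, 0, 0, 0, 0, 0.085]
}}

```text
time_s: 13.55
position: [0.5315, 0.2141, 0.0948]
tool_rot: [[0.499, 0.866, 0.001], [0.866, -0.499, 0.0], [0.001, 0.001, -1.0]]
ft_force: [0.1, 0.6, 0.1]
grip_width: 0.0851
gripper_force: 0.0
```

```bash
python3 to.py 0.5310 0.2140 0.092 60
```

```text
turn 0.04 then [-0.0004 -0.0004  0.0028] now [0.5315 0.2141 0.0948] yaw 60.04 q [10.1 32.3 82.9  0.  64.7 40.1] F [0.1 0.6 0.1] T [0.   0.02 0.04] w 0.0851 g 0.0 t 13.55 tilt [0.0013 0.0002]
```

>>> {"method": "move_tool", "body": {
  "steps": [-0.0003, -0.0004, 0.003, 0, 0.085, 0, 0, 0.003, 0, 0.085, 0, 0, 0, 0, 0.05, 0, 0, 0, 0, 0.05, 0, 0, 0, 0, 0.05, 0, 0, 0, 0, 0.05, 0, 0, 0, 0, 0.05, 0, 0, 0, 0, 0.05, 0, 0, 0, 0, 0.05],
  "force": 25
}}

```text
time_s: 14.45
position: [0.5311, 0.214, 0.0883]
tool_rot: [[0.499, 0.866, 0.001], [0.866, -0.499, 0.0], [0.001, 0.001, -1.0]]
ft_force: [3.0, -1.6, 2.5]
grip_width: 0.0576
gripper_force: 27.3
```

```bash
python3 to.py 0.5310 0.2140 0.09 60
```

```text
turn 0.05 then [-0.0001 -0.0001 -0.0017] now [0.5311 0.214  0.0883] yaw 60.05 q [10.1 32.7 83.4 -0.  63.8 40.1] F [ 3.  -1.6  2.5] T [-0.24 -0.49  0.03] w 0.0576 g 27.3 t 14.45 tilt [0.0013 0.    ]
```

Grip is well centred. I'll try anticlockwise (negative turn) first, in small steps.

>>> {"method": "move_tool", "body": {
  "steps": [0, 0.0003, 0, 0, 0.05, 0, 0, 0, 0, 0.05, 0, 0, 0, -3, 0.05, 0, 0, 0, -3, 0.05, 0, 0, 0, 0, 0.05],
  "force": 50
}}

```text
time_s: 14.95
position: [0.5308, 0.2141, 0.0885]
tool_rot: [[0.405, 0.915, 0.0], [0.915, -0.405, 0.0], [0.0, 0.0, -1.0]]
ft_force: [0.2, 0.5, 6.8]
grip_width: 0.0574
gripper_force: 52.6
```

```bash
python3 to.py 0.5310 0.2140 0.09 60
```

```text
turn 6.14 then [ 0.      0.0003 -0.0015] now [0.5308 0.2141 0.0885] yaw 66.14 q [10.1 32.7 83.4  0.  63.9 34. ] F [0.2 0.5 6.8] T [-0.06 -0.09  0.05] w 0.0574 g 52.6 t 14.95 tilt [0.0002 0.0003]
```

>>> {"method": "move_tool", "body": {
  "steps": [0, 0, 0, -3, 0.05, 0, 0, 0, -3, 0.05, 0, 0, 0, 0, 0.05]
}}

```text
time_s: 15.25
position: [0.5307, 0.2142, 0.0885]
tool_rot: [[0.307, 0.952, 0.0], [0.952, -0.307, 0.0], [0.0, 0.0, -1.0]]
ft_force: [0.3, -0.1, 6.1]
grip_width: 0.0571
gripper_force: 52.7
```

```bash
python3 to.py 0.5310 0.2140 0.09 60
```

```text
turn 12.14 then [-0.      0.0003 -0.0015] now [0.5307 0.2142 0.0885] yaw 72.14 q [10.1 32.7 83.4  0.  63.9 28. ] F [ 0.3 -0.1  6.1] T [-0.14 -0.09  0.01] w 0.0571 g 52.7 t 15.25 tilt [0.0001 0.0003]
```

12° of free turning with no torque means anticlockwise loosens (ordinary thread). Continuing to about 78°.

>>> {"method": "move_tool", "body": {
  "steps": [0, 0, 0, -7, 0.05, 0, 0, 0, -7, 0.05, 0, 0, 0, -7, 0.05, 0, 0, 0, -7, 0.05, 0, 0, 0, -7, 0.05, 0, 0, 0, 0, 0.05]
}}

```text
time_s: 15.85
position: [0.5307, 0.2142, 0.0885]
tool_rot: [[-0.297, 0.955, 0.0], [0.955, 0.297, 0.0], [0.0, 0.0, -1.0]]
ft_force: [0.1, -0.2, 6.0]
grip_width: 0.0573
gripper_force: 52.6
```

```bash
python3 to.py 0.5310 0.2140 0.09 60
```

```text
turn 47.25 then [-0.0001  0.0003 -0.0015] now [0.5307 0.2142 0.0885] yaw 107.25 q [10.1 32.7 83.4  0.  63.9 -7.1] F [ 0.1 -0.2  6. ] T [ 0.03 -0.16  0.03] w 0.0573 g 52.6 t 15.85 tilt [0.0001 0.0005]
```

>>> {"method": "move_tool", "body": {
  "steps": [0, 0, 0, -7, 0.05, 0, 0, 0, -7, 0.05, 0, 0, 0, -7, 0.05, 0, 0, 0, -6, 0.05, 0, 0, 0, -4, 0.05, 0, 0, 0, 0, 0.05]
}}

```text
time_s: 16.45
position: [0.5307, 0.2142, 0.0885]
tool_rot: [[-0.745, 0.667, 0.0], [0.667, 0.745, 0.001], [0.0, 0.0, -1.0]]
ft_force: [0.1, 0.1, 6.4]
grip_width: 0.057
gripper_force: 52.7
```

```bash
python3 to.py 0.5310 0.2140 0.09 60
```

```text
turn 78.17 then [-0.0001  0.0004 -0.0015] now [0.5307 0.2142 0.0885] yaw 138.17 q [ 10.1  32.7  83.4   0.   63.9 -38.1] F [0.1 0.1 6.4] T [ 0.06 -0.03  0.07] w 0.0570 g 52.7 t 16.45 tilt [0.0001 0.0005]
```

Turned 78° freely. Lifting gently to check.

>>> {"method": "move_tool", "body": {
  "steps": [0, 0, -0.002, 0, 0.05, 0, 0, -0.002, 0, 0.05, 0, 0, -0.002, 0, 0.05, 0, 0, -0.002, 0, 0.05, 0, 0, 0, 0, 0.05]
}}

```text
time_s: 16.95
position: [0.5309, 0.214, 0.0962]
tool_rot: [[-0.744, 0.669, 0.0], [0.669, 0.744, 0.0], [-0.0, 0.0, -1.0]]
ft_force: [0.1, -0.2, -0.9]
grip_width: 0.0573
gripper_force: 53.2
```

```bash
python3 to.py 0.5310 0.2140 0.17 138
```

```text
turn 0.05 then [-0.0001  0.0001 -0.0738] now [0.5309 0.214  0.0962] yaw 138.05 q [ 10.1  32.2  82.9   0.   64.9 -37.9] F [ 0.1 -0.2 -0.9] T [ 0.02  0.02 -0.02] w 0.0573 g 53.2 t 16.95 tilt [0.0001 0.0001]
```

Free: it hangs with only its own weight after 7.7 mm, past the 4 mm limit of an engaged thread.

>>> {"method": "move_tool", "body": {
  "steps": [0, 0, -0.01, 0, 0.05, 0, 0, -0.02, 0, 0.05, 0, 0, -0.02, 0, 0.05, 0, 0, -0.015, 0, 0.05, 0, 0, -0.01, 0, 0.05, 0, 0, -0.005, 0, 0.05, 0, 0, 0, 0, 0.05, 0, 0, 0, 0, 0.05, 0, 0, 0, 0, 0.05, 0, 0, 0, 0, 0.05]
}}

```text
time_s: 17.95
position: [0.5307, 0.2139, 0.1755]
tool_rot: [[-0.744, 0.669, -0.001], [0.669, 0.744, -0.0], [0.001, -0.001, -1.0]]
ft_force: [-0.2, 0.3, -0.9]
grip_width: 0.0568
gripper_force: 53.4
```

```bash
python3 to.py 0.5310 0.2140 0.17 138
```

Run:
```python
from rig import env
import cv2
cv2.imwrite("pics/end.png",cv2.resize(env.get_image("side")["pixels"][130:300,150:350,::-1],None,fx=3.5,fy=3.5,interpolation=cv2.INTER_CUBIC))
```

```text
turn 0.05 then [-0.0002  0.0003  0.0055] now [0.5307 0.2139 0.1755] yaw 138.05 q [ 10.1  27.2  77.    0.   75.9 -37.9] F [-0.2  0.3 -0.9] T [ 0.01  0.02 -0.  ] w 0.0568 g 53.4 t 17.95 tilt [-0.0011 -0.0002]
```

View pics/end.png

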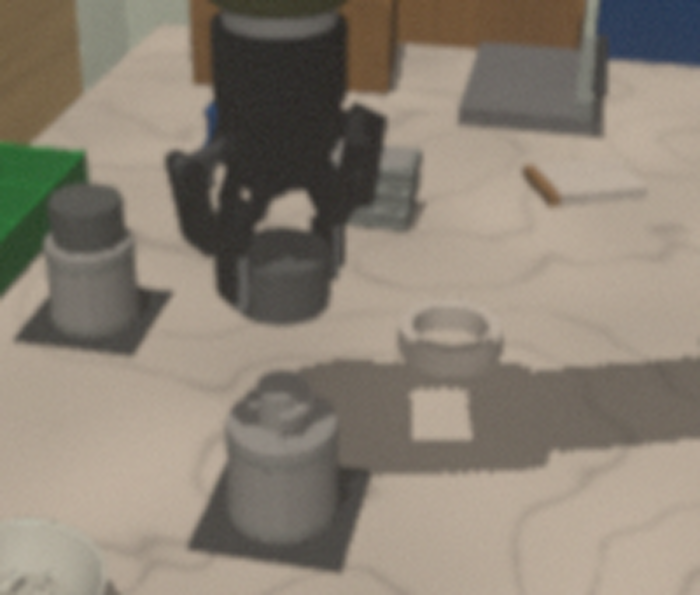

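The lid is held level at (285,275), above the open canister's neck at (285,400). The pile is intact at (395,190).

```bash
python3 -c "
from rig import env
print(env.close_job())"
```

```text
the job is handed in; nothing more can be done
None
```

The job is handed in, result not shown: the tin sits square on the pile, and the lid (ordinary thread, loosened anticlockwise) is held level about 8.7 cm above its seat, over the canister, at about 18 s.

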